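# Index the inspection arm over to the cream tin

### The job

Hook a fingertip under the top bar of the red pull ring, lift the spring pin out of its hole, swing the inspection arm exactly one hole to the side where the cream tin stands, and let the pin drop fully home in that hole so that the black head looks down on the cream tin. Only hook the ring from inside, do not pinch it; leave the tins and everything else on the bench where they stand, and finish clear of the ring.

Things in the scene. Friction and masses are not known exactly. Their poses are not given: they have to be found in the camera images.
- swing_stage: Dark steel index plate fixed to the bench; origin on the bench top under the arm's pivot, x from its near edge (robot side) to its far edge, y left, z up. Spans x -205..35, y -140..140, z 0..14 mm. Five 10 mm index holes on a 165 mm circle round the pivot, 24 deg (0.419 rad) apart, the middle one at x -165, y 0; grey station discs on the same rays at 115 mm radius.
- swing_arm (a joint): Angle of the arm about its upright pivot, rad: 0 on the middle hole (start), positive to the plate's +y (left); at q the pin is at x = -165 cos q, y = 165 sin q mm in the plate's frame. Holes at 0, 0.419, 0.838 either way, end stops at 0.93. The pin locks it (play 0.01 rad); with the pin out it turns with 0.12 N m of friction and stays where left.
- head_under (a point): Middle of the underside of the black inspection head, 115 mm from the pivot on the swing arm; head 38 mm diameter, z = 58 to 108 mm; axes turn with the arm. The aluminium arm bar is 26 mm wide with its top at z = 82 mm, the 44 mm pivot hub rises to 96 mm, and a 28 mm pin housing hangs at the near end below the ring, z = 20 to 88 mm.
- pull_pin (a joint): Lift of spring pin and ring, m: 0 fully home in a hole, 0.022 upper stop. The pin enters the plate by 7.5 mm: from 0.008 it is clear, and it rests at about 0.0075 riding on the plate between holes. The spring pulls down with 5 N at 0, 9 N at 0.016. Let go within about 2 mm of a hole's centre it drops in by itself.
- ring_bar (a point): Middle of the underside of the red ring's top bar, z = 146 mm with the pin home; x radially inward to the pivot, y along the bar, z up, turning with the arm. The ring is a stiff upright rectangle of 8 mm round bar fixed on the pin's axis; its opening, 46 mm wide, 42 mm high (z = 104 to 146 mm), faces along the arm, so towards the robot; outside 62 x 58 mm.
- ring_shell: Thin black facing on the outer sides of the ring and on its back (the face towards the pivot). A finger that hooks under the bar from inside the ring does not touch it; fingers that pinch the ring press on it. Origin on the pin's axis at the level of the bench top when the pin is home.
- cream_tin: Cream round sample tin, 34 mm diameter, 31 mm tall, loose on the station disc next to the middle one, left or right. Origin at the centre of its underside, 14 mm above the bench.
- white_tin: White round sample tin, 46 mm diameter, 19 mm tall, loose on the station disc on the other side. Origin at the centre of its underside.
- wash_bottle: White wash bottle with red spout, 63 x 93 x 197 mm, bystander at the left. Origin under its centre.
- parts_tray: Blue parts tray, 85 x 130 x 28 mm, bystander at the right rear. Origin under its centre.
- post_holder_a: Black post holder with steel post, 50 x 38 x 105 mm, bystander at the right. Origin under its foot.
- post_holder_b: Black post holder with steel post, 50 x 38 x 80 mm, bystander at the left. Origin under its foot.

How it is judged:
By the outcome, as a careful person would: the job done as asked, in the order asked, and still so for the second after the job is handed in, with the robot touching nothing.
It also fails if it takes over 38 s, if anything falls off the work surface, if the arm or the gripper's body presses on something with over 40 N, if the wrist force passes 120 N, or if a joint passes its speed limit or range.

### The arm

A 6-joint arm with a two-finger parallel gripper is mounted at the origin on the work surface; the furniture and walls round the work are solid. World frame = base frame: x ahead of the robot, y to its left, z up, the work surface at z = 0. Lengths are in m, angles in rad, forces in N, time in s.
With the tool pointing down it reaches from about 0.3 to 0.875 m from the base axis. Payload 6.4 kg.
Tool frame: the origin (TCP) lies midway between the tips of the shut fingers; the grasp point (between the pads) lies 19 mm behind it; z points along the fingers, y is the line along which they close (so a half turn about z gives the same grasp; the last joint's range is limited). The gripper opens to 85 mm and grips with 20 to 120 N. Pads are 22 mm wide; open, the fingers measure 114 mm over their backs; the gripper's body (76 mm by 85 mm) begins 54 mm behind the grasp point. The pads swing forward as they close: fully open they stand 13 mm farther back than shut.
Start: joints at [0.916, 0.181, 1.607, -0, 1.354, -0.206], TCP at [0.249, 0.518, 0.231] pointing down, gripper open.
Joint ranges: [-2.99, 2.99], [-0.89, 2.07], [0.3, 2.58], [-1.14, 4.28], [0, 2.63], [-3.12, 3.12]. Speed limits (rad/s): [2.57, 2.57, 3.01, 3.14, 3.14, 3.14].

### API

Orientations are given as a unit quaternion [w, x, y, z].
In Python, from bench import sensors, vision, ctrl gives the robot as it stands.
- The arm moves only by the tool carry_out, never from a script. Its argument "deltas" is text: rows parted by semicolons, each of 7 numbers parted by spaces: the shift along the tool's x, y, z in mm, then the turn, a rotation vector about the tool's x, y, z in rad, then the closure, from 0 (fully open) to 1 (shut). In form: tx ty tz ax ay az claw; .... A call has 1 to 12 rows; each row is the pose to reach, as a shift and turn from the pose commanded when the call began, along the tool's axes at that moment; what a row does not reach only later rows make up. A row lasts 1/8 s, in which the tool goes at most 62.5 mm and 10.7 degrees, less where a joint would pass 70% of its speed; a pose out of reach is approached as far as the arm can. A call with a gripper value outside its range is refused whole. The fingers move at their own pace and stop on an object; the grip force is fixed at half the most. Time passes only in rows, so rows that repeat a pose let the fingers close. It gives the time, the measured TCP pose, the force, the opening and the grip force at its end, in the units of the state.
- sensors.get_obs(): the state, without advancing time (a new reading comes with each control period).
- vision.camera(name): name is "side" or "top" or "wrist"; returns the picture (480x640x3 uint8, blue, green, red); there is no depth.
- vision.camera_model(name): a dict with "K" (3x3 intrinsics, pixels), "extrinsics" (4x4, takes a point from world to camera coordinates); the wrist camera has in their place "hand_eye" (4x4, takes a point from camera to tool coordinates, whose origin is the TCP and whose axes are the flange's). Camera axes: x right, y down, z forward; pixel columns grow to the right and rows downward; lengths in m; the calibration is good to about 2 mm. A picture is of the moment at which its call begins: read the wrist's pose just before it. camera_model takes no time and is no camera call.
- ctrl.hand_in(): hands the job in; it is judged then, once.
The state is a dict: "time_s": time; "q": joint angles; "dq": joint speeds; "joint_efforts": joint torques, N m; "eef_pos": TCP position; "eef_rot": TCP orientation; "wrist_force": force on the tool from outside, world axes, zero at the start; "torque": the same for the moment, N m; "opening": opening from 0.0 (shut) to 1.0 (fully open); "grasp_force": force on a finger pad.
Only numpy, scipy, OpenCV 4.12 (cv2) and the standard library are available. Lean on these libraries where they do the work, as an engineer would, in place of code of your own. Each camera call takes 0.05 s, during which the arm holds its last target. There are 200 camera calls.

## Working session

There is one attempt and no reset: what is moved stays moved. The work goes in short steps, Python scripts to look and compute and a tool call to move; the robot and the scene stay as the last step left them, time stands still between calls to the robot, and variables do not carry over. Pictures are saved under pics/ and viewed, at most 10 in all, crops included, and the job is handed in when it is done.

Besides the shell and the picture viewer there is one more tool, called after "Emit:" as name(argument=value, ...), one argument or row to a line, values as JSON. carry_out: Moves the arm, as the interface text tells. Its arguments: {"type":"object","properties":{"deltas":{"type":"string"}},"required":["deltas"]}

```bash
mkdir -p pics
python3 - <<'E'
from bench import sensors, vision, ctrl
import cv2
for n in("top","side"):
    im=vision.camera(n); cv2.imwrite(f"pics/{n}0.png",im)
    m=vision.camera_model(n); print(n,m["K"],m["extrinsics"])
print(vision.camera_model("wrist"))
print(sensors.get_obs())
E
```

```text
top [[457.26924806   0.         316.82961649]
 [  0.         457.26924806 238.35194058]
 [  0.           0.           1.        ]] [[ 0.01939567 -0.99928781  0.03236786 -0.01769868]
 [-0.98102678 -0.02526738 -0.19221869  0.53050813]
 [ 0.19289964 -0.02802552 -0.98081818  1.04622795]
 [ 0.          0.          0.          1.        ]]
side [[475.81824572   0.         318.89646883]
 [  0.         475.81824572 242.90933012]
 [  0.           0.           1.        ]] [[ 0.99940785  0.02540487 -0.02320639 -0.51211418]
 [-0.01111761 -0.39984424 -0.91651567  0.09885768]
 [-0.03256291  0.91623096 -0.39932503  1.22465101]
 [ 0.          0.          0.          1.        ]]
{'K': array([[386.78825686,   0.        , 325.26934986],
       [  0.        , 386.78825686, 245.24775533],
       [  0.        ,   0.        ,   1.        ]]), 'hand_eye': array([[-5.89617117e-04, -9.63736567e-01, -2.66854795e-01,
         6.76518821e-02],
       [ 9.99999647e-01, -7.27914472e-04,  4.19332491e-04,
         1.21685975e-03],
       [-5.98373522e-04, -2.66854453e-01,  9.63736656e-01,
        -1.42514301e-01],
       [ 0.00000000e+00,  0.00000000e+00,  0.00000000e+00,
         1.00000000e+00]])}
{'time_s': 0.1, 'q': array([ 9.15709697e-01,  1.81505630e-01,  1.60789328e+00, -8.72672220e-06,
        1.35381261e+00, -2.06298815e-01]), 'dq': array([ 0.00041091, -0.00161131, -0.0003695 ,  0.00066504,  0.0011279 ,
       -0.00037879]), 'joint_efforts': array([-2.96997787e-04, -4.45883489e+01, -3.52238059e+01, -2.61525201e-04,
        4.21135148e-03,  3.24762527e-05]), 'eef_pos': array([0.24915447, 0.51766432, 0.2304595 ]), 'eef_rot': array([-3.34066473e-04,  2.22514514e-01,  9.74929042e-01, -7.37289713e-04]), 'wrist_force': array([ 0.69096234,  0.7501214 , -1.01135653]), 'torque': array([ 0.02302695,  0.01272187, -0.02101827]), 'grasp_force': 0.0, 'opening': 0.9996672808619949}
```

View pics/top0.png

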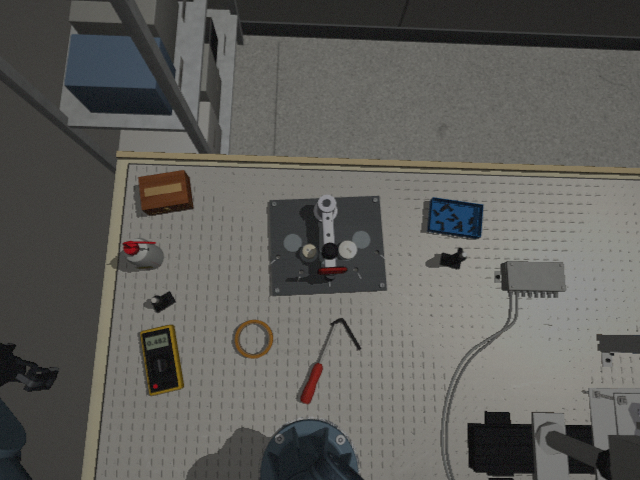

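View pics/side0.png

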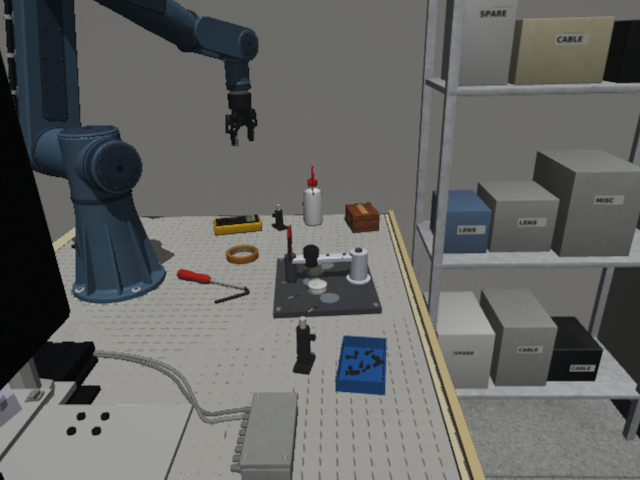

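The top view shows the plate around (327,245), with the arm's hub at (326,203) and the red ring at (333,270). The smaller tin, likely the cream one, is at (310,252) on the left, and the larger one is at (347,249). I'll enlarge it to confirm.

Run:
```python
import cv2
im=cv2.imread("pics/top0.png")
cv2.imwrite("pics/top0c.png",cv2.resize(im[188:303,260:394],None,fx=5.2,fy=5.2,interpolation=cv2.INTER_CUBIC))
im=cv2.imread("pics/side0.png")
cv2.imwrite("pics/side0c.png",cv2.resize(im[215:320,265:390],None,fx=5.6,fy=5.6,interpolation=cv2.INTER_CUBIC))
```

```text
(no output)
```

View pics/top0c.png

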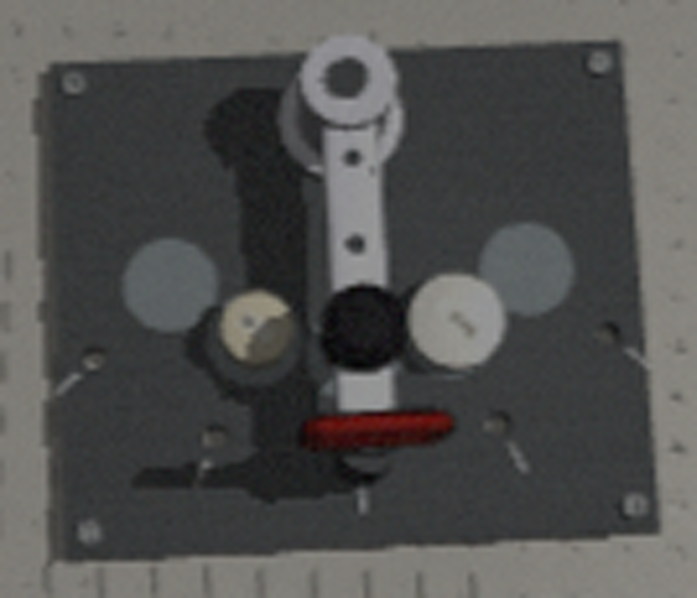

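View pics/side0c.png

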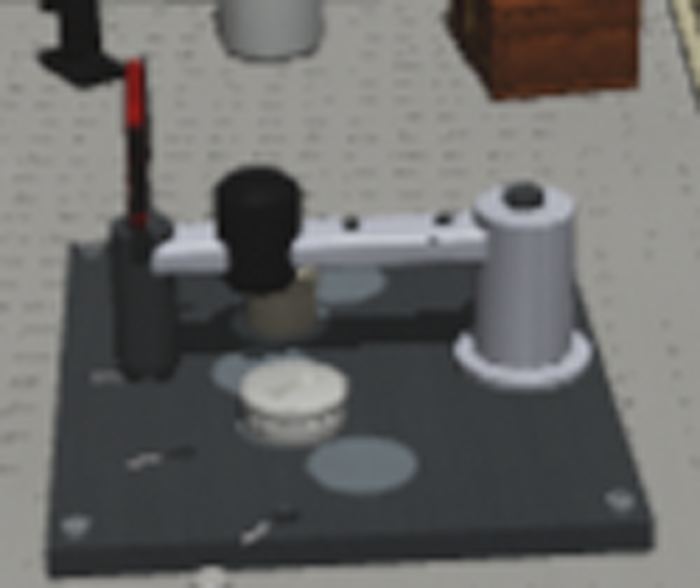

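The enlarged crop confirms the cream tin is on the left (+y), so the target is q = +0.419. Plate corners in the crop are at (50,65), (622,42), (660,535) and (62,560).

```bash
cat > h.py <<'E'
import numpy as np
from bench import vision
def proj(P,n):
    m=vision.camera_model(n);c=(m["extrinsics"]@np.c_[P,np.ones(len(P))].T)[:3];p=m["K"]@c;return (p[:2]/p[2]).T
def onz(uv,z,n):
    m=vision.camera_model(n);R=m["extrinsics"][:3,:3];t=m["extrinsics"][:3,3]
    d=R.T@np.linalg.inv(m["K"])@np.r_[uv,1];o=-R.T@t;return o+d*(z-o[2])/d[2]
E
python3 - <<'E'
import numpy as np
from h import *
from scipy.optimize import least_squares as ls
a=[.838,.419,-.419,-.838]
P=np.array([[35,140,14],[35,-140,14],[-205,-140,14],[-205,140,14]]+[[-165*np.cos(q),165*np.sin(q),14] for q in a])/1e3
t=np.array([[50,65],[622,42],[660,535],[62,560],[92,360],[214,437],[498,424],[608,335]])/5.2+[260,188]
s=np.array([[78,245],[650,548],[50,575]])/5.6+[265,215]
def T(p,P):
    c,s_=np.cos(p[2]),np.sin(p[2]);return np.c_[P[:,0]*c-P[:,1]*s_+p[0],P[:,0]*s_+P[:,1]*c+p[1],P[:,2]]
Ps=np.array([[-205,140,14],[35,-140,0],[-205,-140,0]])/1e3
r=ls(lambda p:np.r_[(proj(T(p,P),"top")-t).ravel()],[.6,0,0]);print(r.x,r.fun.round(1))
print((proj(T(r.x,Ps),"side")-s).round(1))
r2=ls(lambda p:np.r_[(proj(T(p,P),"top")-t).ravel(),(proj(T(p,Ps),"side")-s).ravel()],r.x);print(r2.x)
for q in(0,.419):
  b=np.array([[-.165*np.cos(q),.165*np.sin(q),.146]]);print(q,T(r2.x,b),proj(T(r2.x,b),"top"),proj(T(r2.x,b),"side"))
# ring top seen: top crop (303..453, 428) ; wrist in side view
print(onz(np.array([378,425])/5.2+[260,188],.154,"top"))
m=vision.camera_model("side");o=np.array([.249,.518]);
E=m["extrinsics"]
for uv in([237,52],[240,88],[241,140],[100,165]):
    # intersect with vertical plane through base & tool
    R=E[:3,:3];d=R.T@np.linalg.inv(m["K"])@np.r_[uv,1];oo=-R.T@E[:3,3];n=np.array([o[1],-o[0],0]);X=oo-d*(n@oo)/(n@d);print(uv,X,np.hypot(*X[:2]))
E
```

```text
[ 0.60763592 -0.02703114  0.06726826] [-0.4 -0.4 -0.  -0.  -0.  -0.3  0.1  0.2  0.3 -0.3  0.   0.2  0.   0.3
  0.1  0.3]
[[-2.8 -0.4]
 [-1.   1.2]
 [-2.5  1. ]]
[ 0.6090425  -0.02648046  0.06850889]
0 [[ 0.44442956 -0.03777559  0.146     ]] [[332.25755077 269.48958672]] [[288.1074217  232.35172705]]
0.419 [[0.4540738  0.03017379 0.146     ]] [[300.97481966 264.32672497]] [[294.31051248 221.90012516]]
[ 0.4429095  -0.03820557  0.154     ]
[237, 52] [0.25441183 0.52925835 0.52659719] 0.5872306033826524
[240, 88] [0.25423962 0.52890009 0.41884201] 0.5868331004713481
[241, 140] [0.24595334 0.51166197 0.25532779] 0.5677068020022407
[100, 165] [0.00582611 0.01212018 0.30171635] 0.013447761157258913
```

```bash
cat >> h.py <<'E'
from scipy.spatial.transform import Rotation as Ro
from bench import sensors
PX,PY,YAW=.6083,-.0268,.068
def pose(r,z,q=0,alpha=45,lat=0,dyaw=0):
    """tip r mm radially inward of the pin axis, z mm height, lat mm along bar (left), tool pointing outward and down alpha deg"""
    a=np.radians(alpha);w=Ro.from_euler('z',YAW-q+dyaw)
    p=Ro.from_euler('z',YAW-q).apply([(-165+r)/1e3,lat/1e3,z/1e3])+[PX,PY,0]
    z_=[-np.cos(a),0,-np.sin(a)];y=[0,1,0];x=np.cross(y,z_)
    return p,w*Ro.from_matrix(np.c_[x,y,z_])
def delta(p,R,o=None,p0=None,R0=None):
    o=o or sensors.get_obs();e=o["eef_rot"]
    if R0 is None: R0=Ro.from_quat([e[1],e[2],e[3],e[0]])
    if p0 is None: p0=o["eef_pos"]
    return np.r_[(R0.inv().apply(p-p0)*1e3).round(1),(R0.inv()*R).as_rotvec().round(4)]
E
python3 - <<'E'
from h import *
print(delta(*pose(75,320)));p,R=pose(75,320);print(p,R.as_quat())
o=sensors.get_obs();print(delta(o["eef_pos"]+[0,0,.09],Ro.from_quat(np.roll(o["eef_rot"],-1))))
E
```

```text
[-4.815e+02 -3.793e+02 -8.910e+01  2.014e-01  7.668e-01 -4.903e-01]
[ 0.518508   -0.03291528  0.32      ] [-0.03140585  0.92334558 -0.01300873 -0.38246226]
[  0.   -0.1 -90.    0.    0.    0. ]
```

Emit:
carry_out(
  deltas="0 0 -60 0 0 0 1;-40 -32 -90 0 0 0 1;-90 -71 -89 0.02 0.08 -0.05 1;-140 -110 -89 0.04 0.16 -0.1 1;-190 -150 -89 0.08 0.3 -0.2 1;-240 -189 -89 0.12 0.45 -0.3 1;-290 -228 -89 0.16 0.6 -0.4 1;-340 -268 -89 0.2 0.767 -0.49 1;-390 -307 -89 0.2014 0.7668 -0.4903 1;-440 -347 -89 0.2014 0.7668 -0.4903 1;-481.5 -379.3 -89.1 0.2014 0.7668 -0.4903 1;-481.5 -379.3 -89.1 0.2014 0.7668 -0.4903 1",
)

```text
time_s: 1.6
eef_pos: [0.5196, -0.0365, 0.3189]
eef_rot: [-0.383, -0.029, 0.923, -0.012]
wrist_force: [-0.1, 1.4, -0.8]
opening: -0.004
grasp_force: 0.0
```

Run:
```python
from h import *
import cv2
o=sensors.get_obs();print(o["time_s"],o["eef_pos"],o["q"],o["opening"]);print(delta(*pose(75,320)),delta(*pose(56,180)))
cv2.imwrite("pics/w1.png",vision.camera("wrist"))
```

```text
1.6 [ 0.51958012 -0.03653832  0.31885791] [-0.18916305  0.56134602  1.11662774 -0.22243963  2.22126976 -1.88717088] -0.003978099285074183
[ 1.4e+00  3.7e+00 -2.0e-01  4.5e-03 -2.0e-04 -3.4e-03] [-8.420e+01  3.500e+00  1.122e+02  4.500e-03 -2.000e-04 -3.400e-03]
```

View pics/w1.png

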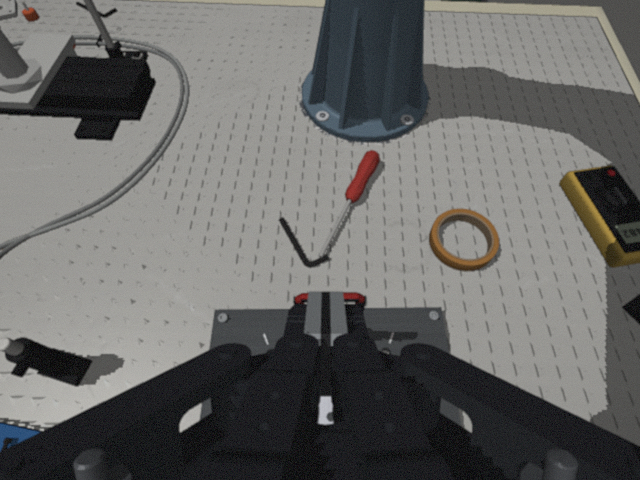

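The wrist view shows the shut fingertips at (325,310) and the red bar just beyond them at x 296–367, y 297. Next I compare the bar's predicted pixel with the observed one.

```bash
cat >> h.py <<'E'
def wproj(P,o):
    m=vision.camera_model("wrist");T=np.eye(4);T[:3,:3]=Ro.from_quat(np.roll(o["eef_rot"],-1)).as_matrix();T[:3,3]=o["eef_pos"]
    c=(np.linalg.inv(T@m["hand_eye"])@np.c_[P,np.ones(len(P))].T)[:3];p=m["K"]@c;return (p[:2]/p[2]).T,c[2]
def barpts(q=0,lift=0):
    return np.array([pose(0,150+lift,q,lat=l)[0] for l in(31,0,-31)])
E
python3 - <<'E'
from h import *
import cv2
o=sensors.get_obs();print(wproj(barpts(),o),wproj(o["eef_pos"][None],o))
im=cv2.imread("pics/w1.png").astype(int);b,g,r=im[...,0],im[...,1],im[...,2]
m=((r>90)&(g<50)&(b<50));m[:280]=0;ys,xs=np.where(m);print(xs.min(),xs.max(),ys.min(),ys.max(),ys.mean())
E
```

```text
(array([[359.99032919, 295.59332333],
       [324.7449172 , 295.69576731],
       [289.47219883, 295.79829065]]), array([0.34019644, 0.34006476, 0.33993308])) (array([[322.29457474, 311.14192034]]), array([0.15571969]))
295 362 293 301 296.2312925170068
```

Emit:
carry_out(
  deltas="-30 3.5 40 0.0045 0 -0.0034 1;-60 3.5 80 0.0045 0 -0.0034 1;-84.2 3.5 112.2 0.0045 0 -0.0034 1;-84.2 3.5 112.2 0.0045 0 -0.0034 1;-84.2 3.5 112.2 0.0045 0 -0.0034 1",
)

```text
time_s: 2.28
eef_pos: [0.4995, -0.0296, 0.1832]
eef_rot: [-0.381, -0.034, 0.924, -0.014]
wrist_force: [-1.2, -0.1, 0.7]
opening: 0.003
grasp_force: 0.0
```

Run:
```python
from h import *
import cv2
o=sensors.get_obs();print(o["time_s"],o["eef_pos"],o["wrist_force"]);print(delta(*pose(56,180)),delta(*pose(-4,120)))
a=vision.camera("wrist");o=sensors.get_obs();print(wproj(barpts(),o),wproj(o["eef_pos"][None],o))
b=vision.camera("side");p,R=pose(-4,120)
print(proj(np.array([o["eef_pos"],*barpts()]),"side"))
c=cv2.resize(b[180:320,250:400],(640,597),interpolation=cv2.INTER_CUBIC)
cv2.imwrite("pics/s2.png",np.hstack([cv2.resize(c,(400,373)),cv2.resize(a[180:480,160:480],(400,375))[:373]]))
```

```text
2.275 [ 0.49953067 -0.02964904  0.18317851] [-1.24752008 -0.06573061  0.66799655]
[-2.0e+00 -4.5e+00  2.5e+00 -4.6e-03  2.6e-03  4.7e-03] [-1.80e+00 -4.20e+00  8.73e+01 -4.60e-03  2.60e-03  4.70e-03]
(array([[372.29536259, 233.57850501],
       [315.93946477, 233.28811353],
       [259.62556288, 232.99793845]]), array([0.21274601, 0.21282534, 0.21290467])) (array([[322.30943603, 311.11518187]]), array([0.15572418]))
[[311.41719308 215.82212998]
 [287.92287262 225.98077429]
 [287.69691931 230.81475891]
 [287.45915729 235.90137585]]
```

View pics/s2.png

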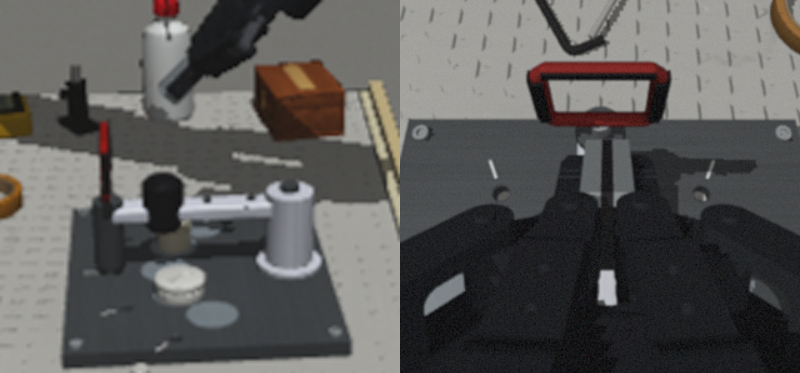

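The wrist view shows the ring opening ahead of the tips, with the bar centre at about (319,236) against a prediction of (316,233). The tips are offset by the same 3 px, so the plate pose is good. The side view shows nothing in the way.

Run:
```python
from h import *
o=sensors.get_obs();print(o["time_s"],o["eef_pos"],o["dq"].round(3),o["wrist_force"])
print(delta(*pose(56,180)),delta(*pose(-4,120)),delta(*pose(-4,138)))
```

```text
2.375 [ 0.50017145 -0.03007489  0.18368267] [-0.005  0.     0.004 -0.    -0.006  0.001] [0.7386265  0.18478488 1.11410681]
[-1.9e+00 -4.1e+00  3.3e+00 -4.8e-03  4.9e-03  3.9e-03] [-1.50e+00 -3.70e+00  8.81e+01 -4.80e-03  4.90e-03  3.90e-03] [ 1.11e+01 -3.70e+00  7.53e+01 -4.80e-03  4.90e-03  3.90e-03]
```

Emit:
carry_out(
  deltas="-1.5 -4 20 -0.005 0.005 0.004 1;-1.5 -4 40 -0.005 0.005 0.004 1;-1.5 -4 55 -0.005 0.005 0.004 1;-1.5 -4 68 -0.005 0.005 0.004 1;-1.5 -4 78 -0.005 0.005 0.004 1;-1.5 -4 87 -0.005 0.005 0.004 1;-1.5 -4 87 -0.005 0.005 0.004 1;-1.5 -4 87 -0.005 0.005 0.004 1",
)

```text
time_s: 3.38
eef_pos: [0.4393, -0.0387, 0.1191]
eef_rot: [-0.384, -0.031, 0.923, -0.012]
wrist_force: [-0.1, -0.3, -0.0]
opening: 0.003
grasp_force: 0.0
```

Run:
```python
from h import *
import cv2
o=sensors.get_obs();print(o["time_s"],o["eef_pos"],o["wrist_force"])
print(delta(*pose(-4,120)))
a=vision.camera("wrist");b=vision.camera("side")
c=cv2.resize(b[200:300,260:367],(400,373),interpolation=cv2.INTER_CUBIC)
cv2.imwrite("pics/s3.png",np.hstack([c,cv2.resize(a[180:480,160:480],(400,375))[:373]]))
```

```text
3.375 [ 0.43930645 -0.03867956  0.11906291] [-0.1447294  -0.31641812 -0.02943829]
[ 4.0e-01  4.0e-01 -1.0e+00  1.3e-03 -3.3e-03  2.0e-04]
```

View pics/s3.png

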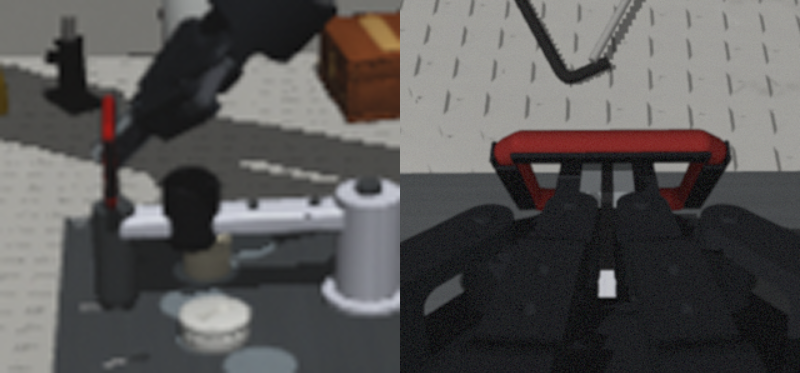

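The tips are centred inside the ring under the bar with no contact force. Now I lift.

Emit:
carry_out(
  deltas="2 0 -2 0 0 0 1;4 0 -4 0 0 0 1;6 0 -6 0 0 0 1;8 0 -8 0 0 0 1;10 0 -10 0 0 0 1;12 0 -12 0 0 0 1;13 0 -13 0 0 0 1;13 0 -13 0 0 0 1;13 0 -13 0 0 0 1",
)

```text
time_s: 4.6
eef_pos: [0.4391, -0.0386, 0.1371]
eef_rot: [-0.384, -0.031, 0.923, -0.012]
wrist_force: [3.8, 1.1, -9.0]
opening: -0.0
grasp_force: 4.8
```

Run:
```python
from h import *
import cv2
o=sensors.get_obs();print(o["time_s"],o["eef_pos"],o["wrist_force"],o["torque"]);print(delta(*pose(-4,120+18.4)))
a=vision.camera("wrist");print(wproj(barpts(),o)[0][1],wproj(barpts(0,15),o)[0][1])
print(proj(np.array([barpts()[1],barpts(0,15)[1]]),"side"))
for n,im in(("wrist",a),("side",vision.camera("side"))):
  b,g,r=im.astype(int).transpose(2,0,1)
  m=((r>90)&(g<50)&(b<50)).astype(np.uint8);k,l,s,c=cv2.connectedComponentsWithStats(m);print(n,s[s[:,4]>15][1:])
```

```text
4.6 [ 0.43914683 -0.03863063  0.13708637] [ 3.80766702  1.06408092 -8.9591801 ] [ 0.12786928 -1.85018433 -0.02626783]
[ 5.0e-01  3.0e-01 -1.3e+00  1.4e-03 -3.5e-03  4.0e-04]
[322.94550638 310.76444665] [322.80163574 295.12263875]
[[287.69691931 230.81475891]
 [287.37919446 224.85356753]]
wrist [[ 354   86   49   70  789]
 [ 239  291  168   24 2558]]
side [[308 167   8  19  62]
 [287 221   3  11  31]
 [178 270  32  12 214]]
```

Run:
```python
from h import *
p0,R0=pose(-4,138.4)
for q in(.01,.03,.065,.11,.16,.21,.26,.305,.345,.375,.395,.40): print(*delta(*pose(-4,138.4,q),p0=p0,R0=R0),end=' 1;')
```

```text
-0.0 1.7 -0.0 -0.0071 -0.0 0.0071 1;-0.1 5.1 -0.1 -0.0212 -0.0 0.0212 1;-0.3 11.0 -0.3 -0.046 0.0 0.046 1;-0.7 18.6 -0.7 -0.0778 -0.0 0.0778 1;-1.5 26.9 -1.5 -0.1131 0.0 0.1131 1;-2.6 35.2 -2.6 -0.1485 -0.0 0.1485 1;-4.0 43.4 -4.0 -0.1838 -0.0 0.1838 1;-5.5 50.7 -5.5 -0.2157 0.0 0.2157 1;-7.0 57.2 -7.0 -0.244 0.0 0.244 1;-8.3 61.9 -8.3 -0.2652 0.0 0.2652 1;-9.2 65.0 -9.2 -0.2793 0.0 0.2793 1;-9.4 65.8 -9.4 -0.2828 0.0 0.2828 1;
```

Emit:
carry_out(
  deltas="0 1.7 0 -0.007 0 0.007 1;-0.1 5.1 -0.1 -0.021 0 0.021 1;-0.3 11 -0.3 -0.046 0 0.046 1;-0.7 18.6 -0.7 -0.078 0 0.078 1;-1.5 26.9 -1.5 -0.113 0 0.113 1;-2.6 35.2 -2.6 -0.1485 0 0.1485 1;-4 43.4 -4 -0.184 0 0.184 1;-5.5 50.7 -5.5 -0.216 0 0.216 1;-7 57.2 -7 -0.244 0 0.244 1;-8.3 61.9 -8.3 -0.265 0 0.265 1;-9.2 65 -9.2 -0.279 0 0.279 1;-9.4 65.8 -9.4 -0.283 0 0.283 1",
)

```text
time_s: 6.2
eef_pos: [0.4478, 0.0279, 0.1373]
eef_rot: [-0.379, 0.153, 0.91, 0.064]
wrist_force: [1.2, -1.3, -9.2]
opening: 0.001
grasp_force: 3.8
```

Run:
```python
from h import *
import cv2
o=sensors.get_obs();print(o["time_s"],o["eef_pos"],o["wrist_force"]);print(delta(*pose(-4,138.4,.4)),delta(*pose(-4,138.4,.419)))
a=vision.camera("wrist");t=vision.camera("top")
o=sensors.get_obs();print(o["wrist_force"],delta(*pose(-4,138.4,.4)))
for q in(.38,.40,.419):print(q,wproj(barpts(q,14),o)[0].round(1).tolist(),proj(barpts(q,18),"top").round(1).tolist())
b,g,r=a.astype(int).transpose(2,0,1)
m=((r>90)&(g<50)&(b<50)).astype(np.uint8);k,l,s,c=cv2.connectedComponentsWithStats(m);print(s[s[:,4]>60][1:])
cv2.imwrite("pics/s4.png",np.hstack([cv2.resize(t[188:303,260:375],(400,400),interpolation=cv2.INTER_CUBIC),cv2.resize(a[160:480,160:480],(400,400))]))
```

```text
6.2 [0.44775196 0.02790614 0.13729948] [ 1.23630542 -1.29295228 -9.24932227]
[ 4.0e-01  6.0e-01 -1.2e+00  5.0e-04 -4.4e-03 -1.4e-03] [ 0.3     3.8    -1.2    -0.013  -0.0044  0.012 ]
[ 1.8425625  -0.59124691 -9.43501034] [ 3.0e-01  6.0e-01 -1.2e+00  3.0e-04 -4.4e-03 -1.0e-03]
0.38 [[405.3, 296.2], [313.3, 298.1], [220.8, 299.9]] [[290.1, 259.5], [303.9, 264.3], [317.8, 269.1]]
0.4 [[415.3, 297.9], [323.1, 298.0], [230.9, 298.1]] [[288.7, 258.7], [302.4, 263.8], [316.2, 268.8]]
0.419 [[424.8, 299.6], [332.4, 298.1], [240.4, 296.5]] [[287.5, 257.9], [301.1, 263.2], [314.7, 268.6]]
[[ 193   92   34   76  683]
 [ 239  290  177   26 2592]]
```

View pics/s4.png

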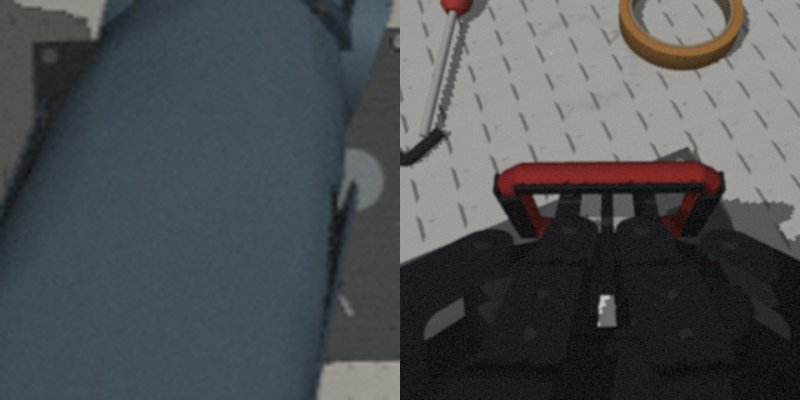

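The ring moved with the fingers without slipping. The bar centre is at about x = 328, the same offset as before the swing, so q ≈ 0.40. The top view is blocked by the robot. I turn the last bit and lower part-way. The force will show whether the pin enters the hole or rests on the plate.

Emit:
carry_out(
  deltas="0 1 0 -0.004 0 0.004 1;-0.1 2.2 -0.1 -0.009 0 0.009 1;-0.2 3.2 -0.2 -0.0134 0 0.0134 1;-0.2 3.2 -0.2 -0.0134 0 0.0134 1;-1.6 3.2 1.2 -0.0134 0 0.0134 1;-3 3.2 2.6 -0.0134 0 0.0134 1;-4.4 3.2 4 -0.0134 0 0.0134 1;-5.8 3.2 5.4 -0.0134 0 0.0134 1;-5.8 3.2 5.4 -0.0134 0 0.0134 1",
)

```text
time_s: 7.42
eef_pos: [0.4492, 0.0308, 0.1293]
eef_rot: [-0.379, 0.162, 0.909, 0.067]
wrist_force: [2.2, -0.6, -7.1]
opening: -0.0
grasp_force: 3.5
```

Run:
```python
from h import *
o=sensors.get_obs();print(o["time_s"],o["eef_pos"],o["wrist_force"],o["torque"]);print(delta(*pose(-4,130.4,.419)))
```

```text
7.425 [0.4492405  0.03083546 0.12932672] [ 2.19120773 -0.57952531 -7.13621864] [-0.4377182  -1.42131132 -0.10614113]
[ 6.e-01  6.e-01 -9.e-01  5.e-04 -4.e-03 -1.e-03]
```

Emit:
carry_out(
  deltas="-0.7 0 0.7 0 0 0 1;-1.4 0 1.4 0 0 0 1;-2.1 0 2.1 0 0 0 1;-2.1 0 2.1 0 0 0 1",
)

```text
time_s: 7.92
eef_pos: [0.4492, 0.0308, 0.1264]
eef_rot: [-0.379, 0.162, 0.909, 0.067]
wrist_force: [3.5, -1.3, -7.0]
opening: 0.003
grasp_force: 3.4
```

Run:
```python
from h import *
o=sensors.get_obs();print(o["time_s"],o["eef_pos"],o["wrist_force"],o["torque"])
```

```text
7.925 [0.44917103 0.03082474 0.12636934] [ 3.5198688  -1.33354254 -6.98187503] [-0.37309155 -1.34945515 -0.14447429]
```

Emit:
carry_out(
  deltas="-0.7 0 0.7 0 0 0 1;-1.4 0 1.4 0 0 0 1;-2.1 0 2.1 0 0 0 1;-2.8 0 2.8 0 0 0 1;-2.8 0 2.8 0 0 0 1",
)

```text
time_s: 8.55
eef_pos: [0.4486, 0.031, 0.1226]
eef_rot: [-0.379, 0.162, 0.909, 0.067]
wrist_force: [-0.7, -0.4, -1.0]
opening: -0.001
grasp_force: 0.0
```

Run:
```python
from h import *
o=sensors.get_obs();print(o["time_s"],o["eef_pos"],o["wrist_force"],o["torque"])
```

```text
8.55 [0.4486397  0.03097435 0.12257195] [-0.72869111 -0.36687566 -0.96752699] [-0.11252965 -0.32628433  0.030078  ]
```

The force stayed near 7 N until well below the riding height, then fell to zero, so the pin looks home. I lower slightly, retract along the fingers and check.

Emit:
carry_out(
  deltas="-1.8 0 1.8 0 0 0 1;-1.8 0 1.8 0 0 0 1;-1.8 0 -12 0 0 0 1;-1.8 0 -30 0 0 0 1;-1.8 0 -55 0 0 0 1;-1.8 0 -85 0 0 0 1;-1.8 0 -85 0 0 0 1;60 0 -130 0 0 0 1;105 0 -190 0 0 0 1;105 0 -190 0 0 0 1",
)

```text
time_s: 9.8
eef_pos: [0.5067, 0.01, 0.334]
eef_rot: [-0.377, 0.162, 0.91, 0.067]
wrist_force: [0.3, -0.8, -0.3]
opening: -0.001
grasp_force: 0.0
```

Run:
```python
from h import *
import cv2
o=sensors.get_obs();print(o["time_s"],o["eef_pos"],o["wrist_force"])
a=vision.camera("wrist");t=vision.camera("side")
o=sensors.get_obs()
for L in(0,7.5):print(L,wproj(barpts(.419,L),o)[0].round(1).tolist(),proj(barpts(.419,L),"side").round(1).tolist())
cv2.imwrite("pics/s5.png",np.hstack([cv2.resize(t[200:310,265:375],(400,400),interpolation=cv2.INTER_CUBIC),cv2.resize(a[160:480,160:480],(400,400))]))
```

```text
9.8 [0.50669164 0.00999464 0.33396279] [ 0.34865231 -0.7659291  -0.27281739]
0 [[358.9, 321.0], [324.0, 321.0], [289.1, 321.0]] [[299.0, 216.3], [293.9, 220.4], [288.7, 224.8]]
7.5 [[359.6, 318.2], [324.0, 318.2], [288.4, 318.3]] [[298.9, 213.5], [293.8, 217.6], [288.5, 221.9]]
```

View pics/s5.png

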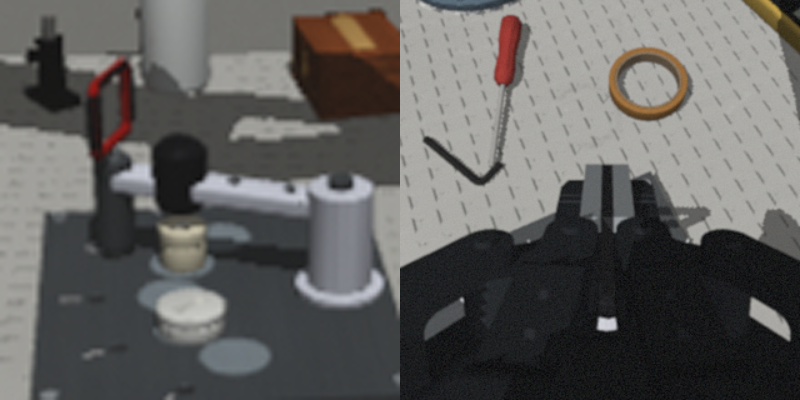

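The side view shows the head above the cream tin and the tins still on their discs. The bar ends are at about (300,217) and (290,225), matching the predicted pin-home position rather than the raised one (rows 213.5 and 222).

Run:
```python
from bench import ctrl
print(ctrl.hand_in())
```

```text
the job is handed in; nothing more can be done
None
```

The pin was lifted by hooking the ring from inside, the arm swung one hole left, and the side view and forces show the pin home with the head over the cream tin; tins unmoved in that view, gripper clear, handed in at about 10 s, no verdict returned.

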